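# Lay a sample jar on the roller bed

### The arm

A 6-joint arm with a two-finger parallel gripper is mounted at the origin on the work surface. World frame = base frame: x ahead of the robot, y to its left, z up, the work surface at z = 0. Lengths are in m, angles in rad, forces in N, time in s.
With the tool pointing down it reaches from about 0.425 to 0.95 m from the base axis. Payload 3.5 kg.
Tool frame: the origin (TCP) lies on the centre line of the jaws, within the pads' length; the fingertips stand 14 mm ahead of it and the grasp point (between the pads) lies 5 mm behind it (ctrl.tip_reach is the distance from the TCP to the fingertips, in m); z points along the fingers, y is the line along which they close (so a half turn about z gives the same grasp; the last joint's range is limited). The gripper opens to 85 mm and grips with 20 to 120 N. Pads are 22 mm wide; open, the fingers measure 114 mm over their backs; the gripper's body (76 mm by 85 mm) begins 54 mm behind the grasp point. The pads swing forward as they close: fully open they stand 13 mm farther back than shut.
Start: joints at [1.192, 0.286, 1.577, -0, 1.279, -0.15], TCP at [0.153, 0.657, 0.245] pointing down, gripper open.
Joint ranges: [-2.77, 2.77], [-0.9, 2.22], [0.21, 2.48], [-1.53, 4.67], [0.24, 2.81], [-2.84, 2.84]. Speed limits (rad/s): [2.79, 2.79, 3.14, 3.14, 3.14, 3.14].

### API

Orientations are given as a unit quaternion [x, y, z, w].
In Python, from plant import get_state, imaging, workorder, ctrl gives the robot as it stands. The module is installed in compiled form; this text tells all that it offers.
- The arm moves only by the shell command python3 -m jog 'ROWS' [FORCE]. ROWS is JSON, a list of rows, each a list of 7 numbers: the closure, from 0 (fully open) to 1 (shut), then the shift along the tool's x, y, z in mm, then the turn, a rotation vector about the tool's x, y, z in rad. In form: [[gripper, tx, ty, tz, ax, ay, az], ...]. A call has 1 to 12 rows; each row is the pose to reach, as a shift and turn from the pose commanded when the call began, along the tool's axes at that moment; what a row does not reach only later rows make up. A row lasts 1/10 s, in which the tool goes at most 50 mm and 8.59 degrees, less where a joint would pass 70% of its speed; a pose out of reach is approached as far as the arm can. A call with a gripper value outside its range is refused whole. The fingers move at their own pace and stop on an object; FORCE is the grip in N (left out, the last holds). Time passes only in rows, so rows that repeat a pose let the fingers close. It gives the time, the measured TCP pose, the force, the opening and the grip force at its end, in the units of the state.
- get_state(): the state, without advancing time (a new reading comes with each control period).
- imaging.read_camera(name): name is "scene" or "side" or "wrist"; returns a dict with "image" (400x640x3 uint8, blue, green, red), "fx", "fy", "cx", "cy" (pixels), "R" (3x3) and "t" (3): a world point X has camera coordinates R X + t; the wrist camera has in their place "tool_from_camera" (4x4, takes a point from camera to tool coordinates, whose origin is the TCP and whose axes are the flange's). Camera axes: x right, y down, z forward; pixel columns grow to the right and rows downward; lengths in m; the calibration is good to about 2 mm. The wrist camera is an equidistant fisheye: a pixel r from the principal point sees the ray r / f radians off the axis. A picture is of the moment at which its call begins: read the wrist's pose just before it. There is no depth.
- workorder.sign_off(): hands the job in; it is judged then, once.
The state is a dict: "time": time; "qpos": joint angles; "dq": joint speeds; "joint_efforts": joint torques, N m; "eef_pos": TCP position; "tcp_rot": TCP orientation; "contact_force": force on the tool from outside, world axes, zero at the start; "wrist_torque": the same for the moment, N m; "opening": opening from 0.0 (shut) to 1.0 (fully open); "finger_force": force on a finger pad.
Only numpy, scipy, OpenCV 4.12 (cv2) and the standard library are available. Lean on these libraries where they do the work, as an engineer would, in place of code of your own. Each camera call takes 0.05 s, during which the arm holds its last target. There are 200 camera calls.

### The job

In the finds laboratory, put the amber sample jar from the wooden tray on the roller mixer: first lift it out of its bay and lay it along a groove of the grey ribbed mat, and let go of it so that it rests there without rolling. Then take it again by its two flat ends (lid and base) and lay it level in the middle of the one free gap between the rollers, beside the two jars already there, setting it down so gently that neither it nor the rollers start rolling. Never let the jar drop, and leave the other jars, the slim vial and everything else where they are.

Things in the scene. Friction and masses are not known exactly. Their poses are not given: they have to be found in the camera images.
- jar_center (a point): centre of the jar to be moved: dark amber glass sample jar with a white plastic lid lying on its side, 66 mm long with flat ends, body 44 mm across, lid 40 mm across, about 160 g. Point on its axis, half-way along; x along the axis. It starts in one bay of the tray, this point 32.5 mm above the table, its ends 3 mm from end boards 44 mm high, so it can only be gripped across its diameter there; its sides are open.
- jar_lid: the lid of that jar: its +x end, 12 mm long (origin at the jar's centre, same axes)
- mat_middle (a point): middle of the grey ribbed mat (150 mm along x, 166 mm along y), at the height of the rib crests, 9 mm above the table. x along the ribs: round ribs of 8 mm diameter at y = +-15, +-45, +-75 mm, so a groove runs through this point, others 30 and 60 mm to each side. A jar lying in a groove has its centre 17.2 mm above the crests (26.2 mm above the table).
- slot_seat (a point): where the centre of the jar belongs: over the middle of the one free gap of the roller bed, 62.7 mm above the table; x along the rollers, y across. There the jar lies along x and touches the rollers to both sides of the gap. The gap is 22 mm wide between the rollers.
- bed: roller bed, origin under its middle on the table, x along its four rollers: 32 mm across with rubber rings, 54 mm apart, axes 36 mm and tops 52 mm high. Three gaps at y = -54, 0, 54 mm, two taken. White end plates at x = +-104 mm, 58 mm high, a control box behind the +x one. Outline x -113 to 153 mm, y +-113 mm.
- tray: wooden tray, 92 mm (x) by 190 mm (y), floor 8 mm thick, 9 mm end boards across its +x and -x ends, 44 mm high, no side walls; origin under its middle, on the table. Two bays at y = +46 and -46 mm, each with two small chocks that stop what lies there from rolling
- roller0 (a joint): turn of roller 0 (0 is the one nearest the -y side of the bed, 3 the +y side) about the bed's x axis, rad, 0 at the start. The rollers turn almost freely (about 1 mN m of friction); less than about 14 degrees of turn is allowed
- roller1 (a joint): turn of roller 1 (0 is the one nearest the -y side of the bed, 3 the +y side) about the bed's x axis, rad, 0 at the start. The rollers turn almost freely (about 1 mN m of friction); less than about 14 degrees of turn is allowed
- roller2 (a joint): turn of roller 2 (0 is the one nearest the -y side of the bed, 3 the +y side) about the bed's x axis, rad, 0 at the start. The rollers turn almost freely (about 1 mN m of friction); less than about 14 degrees of turn is allowed
- roller3 (a joint): turn of roller 3 (0 is the one nearest the -y side of the bed, 3 the +y side) about the bed's x axis, rad, 0 at the start. The rollers turn almost freely (about 1 mN m of friction); less than about 14 degrees of turn is allowed
- bedjar1_center (a point): centre of a jar of the same kind already lying on the rollers; leave it there
- bedjar2_center (a point): centre of the other jar of the same kind already lying on the rollers; leave it there
- vial_center (a point): centre of a slim grey vial with a black cap, 30 mm across, 66 mm long, lying in the tray's other bay, its centre 23.9 mm above the table; leave it there
- marker: marker pen lying on the table, 133 mm long, 13 mm thick; leave it
- brush: brush lying on the table, about 170 mm long; leave it
- flask: small jar standing on the table, 48 mm across, 85 mm high, origin at its foot; leave it
- pot: low white pot standing on the table, 60 mm across, 50 mm high, origin at its foot; leave it
- spray: white bottle standing on the table, 56 mm across, 140 mm high, origin at its foot; leave it
Mind the look-alikes: they are no part of the job. What is shaped like the part that bears jar_center but purple is not meant.

How it is judged:
On the way, in this order (a step that is already met when the one before it is completed fails the run):
1. the jar rests, let go and still, along a groove of the ribbed mat (x of jar_center in the frame of mat_middle between -0.05 and 0.05 m and y of jar_center in the frame of mat_middle between -0.068 and 0.068 m and z of jar_center in the frame of mat_middle between 0.0142 and 0.02 m and angle between the x axis of jar_center and the x axis of mat_middle, either way round below 0.12 rad and linear speed of jar below 0.02 m/s and angular speed of jar below 0.6 rad/s and contact force between the fingers and jar below 0.05 N), for 0.2 s.
2. the jar is lifted off the mat, held by its ends (a finger on the lid) (contact force between the fingers and jar_lid above 0.5 N and height (world z) of jar_center above 0.04 m), for 0.1 s.
At the end, for the whole second after the job is handed in: Jar at rest and released in the free gap: centre within 30 mm along, 5 mm across and 4 mm in height of the seat, axis within 0.1 rad; rollers still (0.3 rad/s), each turned under 0.25 rad; bed jars moved under 15 mm, vial 20 mm, other loose things 30 mm (x of jar_center in the frame of slot_seat between -0.03 and 0.03 m and y of jar_center in the frame of slot_seat between -0.005 and 0.005 m and z of jar_center in the frame of slot_seat between -0.004 and 0.004 m and angle between the x axis of jar_center and the x axis of slot_seat, either way round below 0.1 rad and linear speed of jar below 0.02 m/s and angular speed of jar below 0.6 rad/s and contact force between the fingers and jar below 0.05 N and value of joint roller0 between -0.25 and 0.25 rad and value of joint roller1 between -0.25 and 0.25 rad and value of joint roller2 between -0.25 and 0.25 rad and value of joint roller3 between -0.25 and 0.25 rad and velocity of joint roller0 between -0.3 and 0.3 rad/s and velocity of joint roller1 between -0.3 and 0.3 rad/s and velocity of joint roller2 between -0.3 and 0.3 rad/s and velocity of joint roller3 between -0.3 and 0.3 rad/s and distance of each of bedjar1_center, bedjar2_center from where it was at the start of the episode below 0.015 m and distance of vial_center from where it was at the start of the episode below 0.02 m and distance of each of marker, brush, flask, pot, spray from where it was at the start of the episode below 0.03 m); the robot touches nothing.
It fails at once if the jar falls or rolls away: it moves faster than 0.25 m/s while not held (linear speed of jar above 0.25 m/s and contact force between the fingers and jar below 0.05 N).
It fails at once if a roller turns more than 0.25 rad from its start (not (value of joint roller0 between -0.25 and 0.25 rad) or not (value of joint roller1 between -0.25 and 0.25 rad) or not (value of joint roller2 between -0.25 and 0.25 rad) or not (value of joint roller3 between -0.25 and 0.25 rad)).
It fails at once if another jar, the vial or another loose thing is disturbed (15 mm for the jars on the bed, 20 mm for the vial, 30 mm for the rest) (distance of any of bedjar1_center, bedjar2_center from where it was at the start of the episode above 0.015 m or distance of vial_center from where it was at the start of the episode above 0.02 m or distance of any of marker, brush, flask, pot, spray from where it was at the start of the episode above 0.03 m).
It also fails if it takes over 59 s, if anything falls off the work surface, if the arm or the gripper's body presses on something with over 40 N, if the wrist force passes 120 N, or if a joint passes its speed limit or range.

## Working session

There is one attempt and no reset: what is moved stays moved. The work goes in short steps, Python scripts to look and compute and a shell command to move; the robot and the scene stay as the last step left them, time stands still between calls to the robot, and variables do not carry over. Pictures are saved under pics/ and viewed, at most 10 in all, crops included, and the job is handed in when it is done.

```bash
mkdir -p pics
cat > h.py <<'E'
import numpy as np, cv2
from scipy.spatial.transform import Rotation as Ro
from plant import get_state, imaging, workorder, ctrl
def snap(n,f=None):
    s=get_state(); c=imaging.read_camera(n)
    if f: cv2.imwrite('pics/'+f,c['image'])
    return s,c
def px2w(c,u,v,z):
    R=np.array(c['R']);t=np.array(c['t'])
    d=R.T@np.array([(u-c['cx'])/c['fx'],(v-c['cy'])/c['fy'],1]); o=-R.T@t
    return o+d*(z-o[2])/d[2]
def w2px(c,X):
    p=np.array(c['R'])@np.array(X)+np.array(c['t']); return c['cx']+c['fx']*p[0]/p[2], c['cy']+c['fy']*p[1]/p[2]
def T(s):
    M=np.eye(4);M[:3,:3]=Ro.from_quat(s['tcp_rot']).as_matrix();M[:3,3]=s['eef_pos'];return M
def wpx2w(s,c,u,v,z):
    x=(u-c['cx'])/c['fx'];y=(v-c['cy'])/c['fy'];r=np.hypot(x,y)
    d=np.array([x/r*np.sin(r),y/r*np.sin(r),np.cos(r)]) if r>0 else np.array([0,0,1.])
    M=T(s)@np.array(c['tool_from_camera']); d=M[:3,:3]@d;o=M[:3,3]
    return o+d*(z-o[2])/d[2]
def ww2px(s,c,X):
    M=np.linalg.inv(T(s)@np.array(c['tool_from_camera'])); p=M[:3,:3]@np.array(X)+M[:3,3]
    r=np.arctan2(np.hypot(p[0],p[1]),p[2]);k=r/np.hypot(p[0],p[1])
    return c['cx']+c['fx']*k*p[0], c['cy']+c['fy']*k*p[1]
def togo(s,dw):  # world shift (m) -> tool mm
    return (Ro.from_quat(s['tcp_rot']).as_matrix().T@np.array(dw)*1000).round(1)
E
python3 - <<'E'
from h import *
for n in("scene","side","wrist"):
    s,c=snap(n,n+'0.png')
    if n!='wrist': print(n,c['fx'],c['cx'],c['cy'],np.array(c['R']).round(3).tolist(),np.array(c['t']).round(3))
    else: print(c['fx'],np.array(c['tool_from_camera']).round(3).tolist())
print(s, ctrl.tip_reach)
i=np.vstack([cv2.imread('pics/scene0.png'),cv2.imread('pics/side0.png')])
cv2.imwrite('pics/both0.png',cv2.resize(i,(480,600)))
E
```

```text
scene 452.9630540285756 320.6156592577833 200.54573595229232 [[0.641, 0.767, 0.012], [0.542, -0.442, -0.715], [-0.543, 0.465, -0.699]] [-0.319 -0.183  1.687]
side 490.95510551679985 321.84733869251545 191.86568774415358 [[0.886, -0.464, 0.012], [-0.355, -0.693, -0.627], [0.299, 0.551, -0.779]] [-0.392  0.226  1.89 ]
309.70691628693146 [[0.001, -0.965, -0.263, 0.067], [1.0, 0.001, 0.001, 0.0], [-0.001, -0.263, 0.965, -0.129], [0.0, 0.0, 0.0, 1.0]]
{'time': 0.1, 'qpos': array([ 1.19196872e+00,  2.87101844e-01,  1.57802313e+00, -6.81391086e-07,
        1.27857665e+00, -1.49996662e-01]), 'dq': array([-0.00012494, -0.00230027, -0.00155466,  0.00103574, -0.00034613,
        0.00082293]), 'joint_efforts': array([ 9.58182827e-04, -4.07294047e+01, -2.93700027e+01, -1.26503519e-04,
        3.38060578e-03,  2.08331682e-05]), 'eef_pos': array([0.15287789, 0.65688982, 0.24407299]), 'tcp_rot': array([ 1.14165842e-01,  9.93461146e-01, -1.01791905e-03, -2.75265212e-04]), 'contact_force': array([ 0.76224991,  0.40200945, -0.76415613]), 'wrist_torque': array([-0.00913859,  0.03729208,  0.03079308]), 'finger_force': 0.0, 'opening': 0.994244505292561} 0.014
```

View pics/scene0.png

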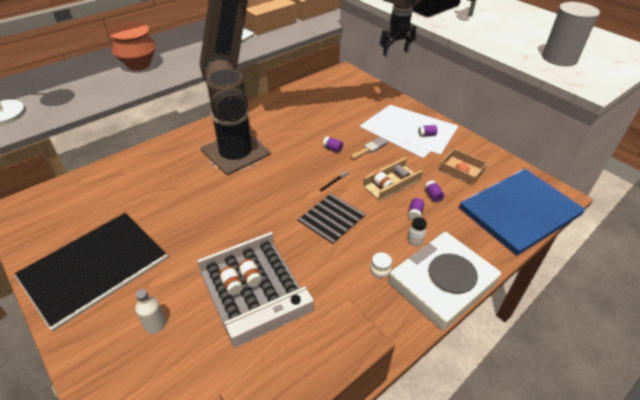

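View pics/wrist0.png

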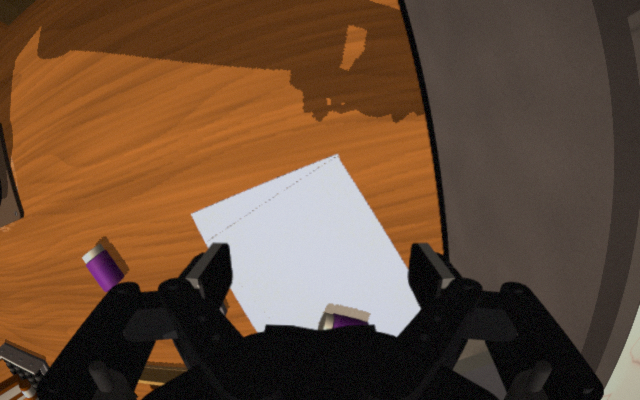

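The scene shows the tray at (393,180) holding an amber jar with a white lid at (382,180) and a grey vial at (402,170). The mat is at (331,218), the roller bed at (257,288). The wrist view shows only purple decoys. Candidates for the jar: amber (382,180) in the tray against purple jars at (333,144), (428,130), (434,190), (416,208). The amber one in the tray fits the description; I'll confirm it in a crop.

Run:
```python
from h import *
s,c=snap('side'); S=cv2.imread('pics/scene0.png')
for n,u,v in(('tray',391,180),('mat',331,218),('bed',257,288)):
    p=px2w(c0:=imaging.read_camera('scene'),u,v,.02); print(n,p.round(3),np.round(w2px(c,p)))
a=cv2.resize(S[150:250,290:430],(560,400),interpolation=cv2.INTER_CUBIC)
cv2.imwrite('pics/c1.png',a)
cv2.imwrite('pics/c2.png',c['image'])
```

```text
tray [0.493 0.318 0.02 ] [299. 151.]
mat [0.499 0.041 0.02 ] [329. 194.]
bed [ 0.569 -0.286  0.02 ] [386. 246.]
```

View pics/c1.png

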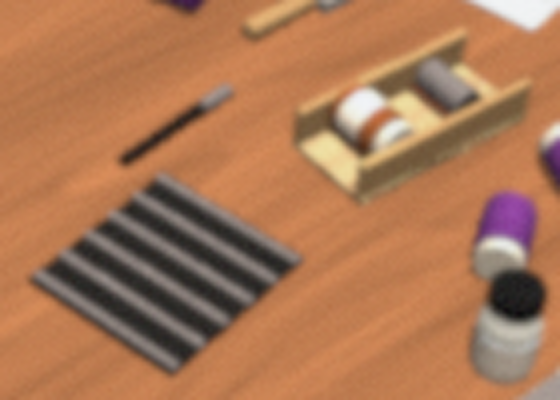

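View pics/c2.png

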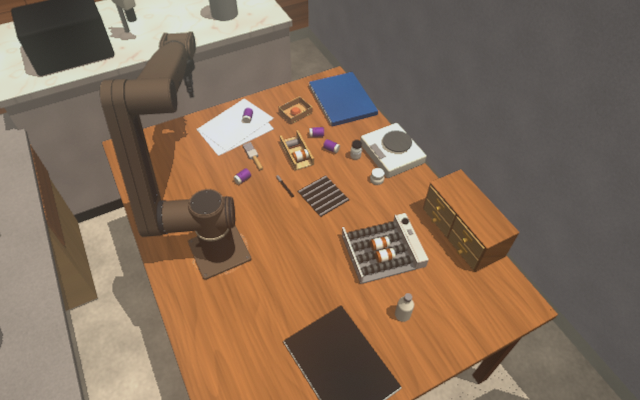

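The crop shows the amber jar with white lid in the tray's near bay (crop (370,120), scene (382,180)) and the grey vial in the other bay, so the amber jar is the target. The side view shows the bed jars at (378,243) and (385,256), with the gap toward the mat looking free. Next I go over the tray.

```bash
python3 -m jog '[[0,-491,-255,0,0,0,0],[0,-491,-255,0,0,0,0],[0,-491,-255,0,0,0,0],[0,-491,-255,0,0,0,0],[0,-491,-255,0,0,0,0],[0,-491,-255,0,0,0,0],[0,-491,-255,0,0,0,0],[0,-491,-255,0,0,0,0],[0,-491,-255,0,0,0,0],[0,-491,-255,0,0,0,0],[0,-491,-255,0,0,0,0],[0,-491,-255,0,0,0,0]]'
python3 - <<'E'
from h import *
s,c=snap('wrist','w1.png'); print(s['time'],s['eef_pos'],s['tcp_rot'],s['qpos'].round(2))
E
```

```text
time: 1.55
eef_pos: [0.5773, 0.2934, 0.2452]
tcp_rot: [0.117, 0.993, -0.001, 0.001]
contact_force: [-0.4, 0.2, -0.3]
opening: 1.0
finger_force: 0.0
1.55 [0.57732441 0.29342699 0.24524211] [ 1.17183642e-01  9.93109687e-01 -5.17662610e-04  9.35833468e-04] [ 0.31  0.23  1.65 -0.    1.26 -1.02]
```

View pics/w1.png

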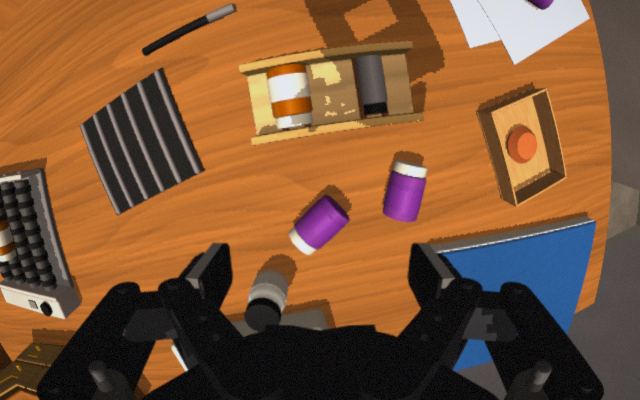

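The wrist view shows the tray from (240,68) to (422,118) with the amber jar at ends (288,65) and (293,129), and the vial at (371,85). Mat corners are (81,125), (161,69), (204,171), (118,214), ribs running from upper left to lower right.

Run:
```python
from h import *
s=get_state(); c=imaging.read_camera('wrist')
f=lambda u,v,z:wpx2w(s,c,u,v,z)[:2].round(4)
for n,L in (('tray top',[(240,68,.044),(411,43,.044),(422,118,.044),(252,140,.044)]),('mat',[(81,125,.006),(161,69,.006),(204,171,.006),(118,214,.006)]),('jar ends',[(288,65,.0325),(293,129,.0325)]),('vial',[(371,85,.024)])):
    P=[f(*q) for q in L]; print(n,[p.tolist() for p in P],np.mean(P,0).round(4))
i=c['image']
print('vial scene check');
cc=imaging.read_camera('scene');print(px2w(cc,382,180,.0325).round(3))
w=i[40:160,225:440]; w=cv2.resize(w,None,fx=3.2,fy=3.2,interpolation=cv2.INTER_CUBIC)
m=i[60:225,70:215]; m=cv2.resize(m,None,fx=1.3,fy=1.3,interpolation=cv2.INTER_CUBIC)
o=np.zeros((384+214,max(w.shape[1],m.shape[1]),3),np.uint8);o[:384,:w.shape[1]]=w;o[384:384+m.shape[0],:m.shape[1]]=m
cv2.imwrite('pics/w1c.png',o)
```

```text
tray top [[0.4385, 0.2403], [0.4522, 0.4261], [0.536, 0.4196], [0.5184, 0.2338]] [0.4863 0.3299]
mat [[0.4195, -0.0282], [0.3956, 0.1297], [0.5404, 0.1534], [0.5641, -0.0061]] [0.4799 0.0622]
jar ends [[0.4477, 0.2903], [0.5184, 0.2789]] [0.483  0.2846]
vial [[0.4893, 0.3749]] [0.4893 0.3749]
vial scene check
[0.483 0.282 0.032]
```

View pics/w1c.png

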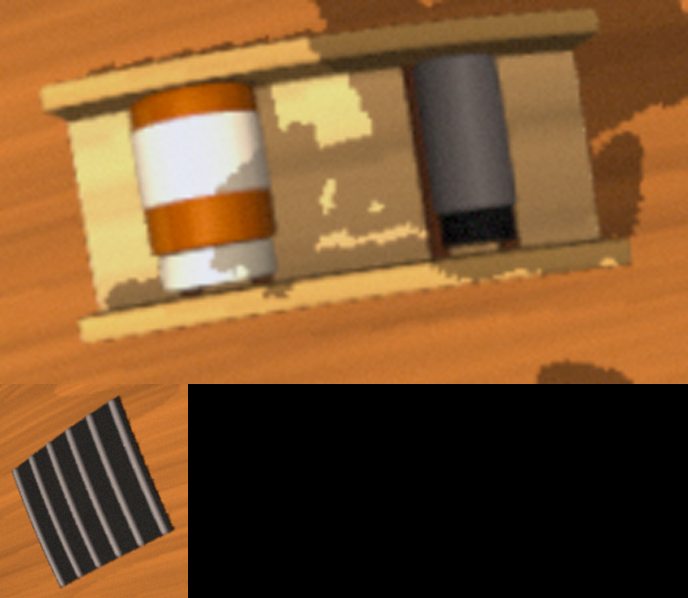

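The crop confirms the amber jar: lid at the near (+x world) end, grey vial in the other bay. Tray yaw is about -4.3°, jar about (0.484, 0.283), mat centre (0.480, 0.062) at about 9° yaw. I hover over the jar and check its position by colour segmentation.

```bash
python3 -m jog '[[0,88,-32,125,0,0,-0.16],[0,88,-32,125,0,0,-0.16],[0,88,-32,125,0,0,-0.16],[0,88,-32,125,0,0,-0.16],[0,88,-32,125,0,0,-0.16],[0,88,-32,125,0,0,-0.16]]'
python3 - <<'E'
from h import *
s,c=snap('wrist','w2.png'); print(s['eef_pos'],s['tcp_rot'])
print('jar guess px',ww2px(s,c,[.484,.283,.0325]),'grasp px',ww2px(s,c,s['eef_pos']))
E
```

```text
time: 2.3
eef_pos: [0.4827, 0.2881, 0.1233]
tcp_rot: [0.034, 0.999, 0.001, 0.003]
contact_force: [0.8, 1.3, 0.5]
opening: 1.004
finger_force: 0.0
[0.48269183 0.28806248 0.12327053] [0.0337739  0.99942526 0.00111077 0.00268972]
jar guess px (np.float64(312.0589434674047), np.float64(208.59530954290295)) grasp px (np.float64(318.7008522996911), np.float64(264.0207438946367))
```

View pics/w2.png

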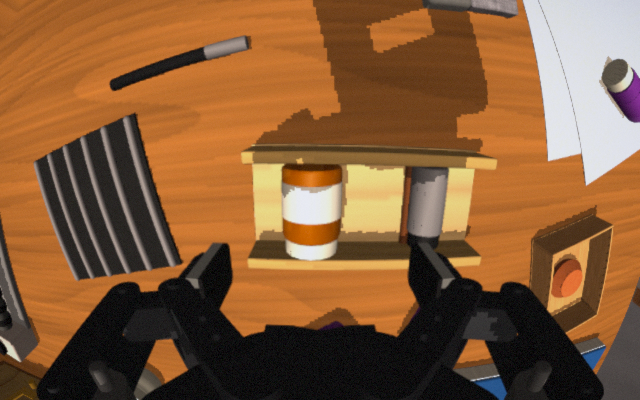

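The view shows the jar centred at (312,209), exactly as predicted; vial at (427,205). I descend, aligned, and grip across the diameter.

```bash
python3 -m jog '[[0,-1,-5,30,0,0,0],[0,-1,-5,60,0,0,0],[0,-1,-5,80,0,0,0],[0,-1,-5,91,0,0,0],[0,-1,-5,91,0,0,0],[0,-1,-5,91,0,0,0]]' 30
python3 -m jog '[[0.3,0,0,0,0,0,0],[0.5,0,0,0,0,0,0],[0.7,0,0,0,0,0,0],[0.8,0,0,0,0,0,0],[0.8,0,0,0,0,0,0],[0.8,0,0,0,0,0,0],[0.8,0,0,0,0,0,0]]' 30
```

```text
time: 2.95
eef_pos: [0.4829, 0.282, 0.031]
tcp_rot: [0.034, 0.999, 0.001, 0.001]
contact_force: [-0.2, -0.3, -0.5]
opening: 0.995
finger_force: 0.0
time: 3.65
eef_pos: [0.4818, 0.282, 0.0304]
tcp_rot: [0.034, 0.999, 0.001, 0.001]
contact_force: [-1.1, 1.4, 5.2]
opening: 0.506
finger_force: 30.3
```

```bash
python3 - <<'E'
from h import *
cs=imaging.read_camera('scene');cd=imaging.read_camera('side')
def rep(n,P):
    P=np.array(P)[:,:2]; a=P[2]-P[1];b=P[3]-P[0];y=P[1]-P[0]+P[2]-P[3]
    print(n,P.mean(0).round(4),'len',np.linalg.norm(a).round(3),np.linalg.norm(y/2).round(3),'yaw',np.degrees(np.arctan2(*(a+b)[::-1])).round(1),np.degrees(np.arctan2(-y[0],y[1])).round(1))
rep('scene',[px2w(cs,u,v,.006) for u,v in[(297.5,219.5),(330,193.75),(365.5,215),(333.75,243)]])
w=imaging.read_camera('wrist')
s2=dict(eef_pos=[.48269183,.28806248,.12327053],tcp_rot=[.0337739,.99942526,.00111077,.00268972])
s1=dict(eef_pos=[.57732441,.29342699,.24524211],tcp_rot=[.117183642,.993109687,-.00051766,.000935833])
rep('w2',[wpx2w(s2,w,u,v,.006) for u,v in[(36,160),(135,114),(182,264),(78,279)]])
rep('w1',[wpx2w(s1,w,u,v,.006) for u,v in[(81,125),(161,69),(204,171),(118,214)]])
E
python3 -m jog '[[0.8,0,0,-10,0,0,0],[0.8,0,0,-30,0,0,0],[0.8,0,0,-60,0,0,0],[0.8,0,0,-80,0,0,0],[0.8,0,0,-90,0,0,0],[0.8,0,0,-90,0,0,0]]'
```

```text
scene [0.4875 0.0541] len 0.149 0.158 yaw 9.5 8.8
w2 [0.4796 0.0631] len 0.146 0.159 yaw 8.4 8.4
w1 [0.4817 0.0604] len 0.147 0.161 yaw 8.9 8.4
time: 4.4
eef_pos: [0.4816, 0.2815, 0.1205]
tcp_rot: [0.034, 0.999, 0.0, 0.001]
contact_force: [-0.5, -0.4, -2.4]
opening: 0.505
finger_force: 31.5
```

```bash
python3 -m jog '[[0.8,-63,-220,-50,0,0,-0.22],[0.8,-63,-220,-50,0,0,-0.22],[0.8,-63,-220,-50,0,0,-0.22],[0.8,-63,-220,-50,0,0,-0.22],[0.8,-63,-220,-50,0,0,-0.22],[0.8,-63,-220,-50,0,0,-0.22],[0.8,-63,-220,-50,0,0,-0.22]]'
python3 - <<'E'
from h import *
s,c=snap('wrist','w3.png'); print(s['eef_pos'],s['tcp_rot'])
cv2.imwrite('pics/w3c.png',c['image'])
E
```

```text
time: 5.1
eef_pos: [0.5279, 0.057, 0.1677]
tcp_rot: [-0.074, 0.997, 0.0, -0.002]
contact_force: [-0.5, 0.4, -2.3]
opening: 0.502
finger_force: 31.8
[0.52794648 0.05699015 0.16769357] [-7.43855260e-02  9.97228284e-01  4.53840153e-04 -1.52898607e-03]
```

View pics/w3.png

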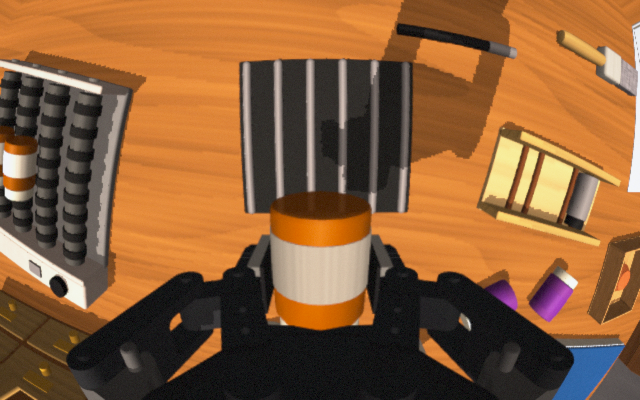

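The mat fills (240..412, 60..212) with ribs at columns 246, 278, 310, 342, 375, 408; the jar hangs at centre column 321. At the left, the bed's bays nearest the far side hold jars; the gap nearest the mat (between columns ~50 and ~78) is free.

Run:
```python
from h import *
s=get_state(); c=imaging.read_camera('wrist')
g=cv2.cvtColor(c['image'],cv2.COLOR_BGR2GRAY)
for v in (80,190):
    r=g[v-2:v+3,235:420].mean(0); print(v,[235+i for i in range(1,184) if r[i]>r[i-1] and r[i]>=r[i+1] and r[i]>75])
P=np.array([[wpx2w(s,c,u,v,.009)[:2] for u in(246,278,310.5,342.5,375,408)] for v in(62,)]);print(P.round(4).tolist())
Q=np.array([wpx2w(s,c,u,208,.009)[:2] for u in(250,281,376,407)]);print(Q.round(4).tolist())
t=P[0].mean(0);b=Q.mean(0);d=b-t;print(t,b,(t+b)/2,np.degrees(np.arctan2(d[1],d[0])))
R=Ro.from_quat(s['tcp_rot']).as_matrix();print('tool y yaw',np.degrees(np.arctan2(R[1,1],R[0,1])),R[:,2])
```

```text
80 [245, 276, 309, 341, 371, 374, 405, 414, 416, 418]
190 [236, 238, 248, 278, 309, 341, 372, 401, 410, 414, 417]
[[[0.4193, -0.0271], [0.4164, 0.003], [0.4126, 0.0327], [0.408, 0.0616], [0.4023, 0.0912], [0.3953, 0.1224]]]
[[0.559, -0.0061], [0.5542, 0.0246], [0.5402, 0.1166], [0.5356, 0.1481]]
[0.40898252 0.04728236] [0.54722718 0.07081829] [0.47810485 0.05905033] 9.661878245993925
tool y yaw 98.6309714695549 [-3.60932957e-03  7.09115617e-04 -9.99993235e-01]
```

```bash
python3 -m jog '[[0.8,49,7,40,0,0,0],[0.8,49,7,80,0,0,0],[0.8,49,7,110,0,0,0],[0.8,49,7,125,0,0,0],[0.8,49,7,135,0,0,0],[0.8,49,7,135,0,0,0],[0.8,49,7,135,0,0,0]]'
python3 - <<'E'
from h import *
s,c=snap('side','s3.png'); s,c2=snap('wrist','w4.png')
print(s['eef_pos'],s['contact_force'])
g=cv2.cvtColor(c2['image'],cv2.COLOR_BGR2GRAY)
for v in (90,120,150):
    r=cv2.GaussianBlur(g,(5,5),0)[v-2:v+3,180:460].mean(0); print(v,[180+i for i in range(2,277) if r[i]==r[max(0,i-8):i+9].max() and r[i]>75])
print(c2['cx'],[wpx2w(s,c2,u,120,.009)[:2].round(4).tolist() for u in(300,340)])
E
```

```text
time: 5.9
eef_pos: [0.4799, 0.0577, 0.0348]
tcp_rot: [-0.076, 0.997, -0.0, 0.0]
contact_force: [0.3, 0.1, -2.1]
opening: 0.508
finger_force: 31.8
[0.48033416 0.05750901 0.03534673] [-0.02231578 -0.06858278 -1.45081812]
90 [214, 224, 225, 226, 240, 258, 315, 316, 317, 389, 409, 422, 423, 429, 430, 433]
120 [229, 287, 347, 405]
150 [230, 287, 347, 405]
319.75098104346773 [[0.4178, 0.0386], [0.4148, 0.0582]]
```

```bash
python3 -m jog '[[0.8,0,0,4,0,0,0],[0.8,0,0,7,0,0,0],[0.8,0,0,9,0,0,0],[0.8,0,0,9,0,0,0],[0.8,0,0,9,0,0,0]]'; python3 -m jog '[[0.8,0,0,1,0,0,0],[0.8,0,0,1,0,0,0],[0.8,0,0,1,0,0,0]]'
```

```text
time: 6.5
eef_pos: [0.4793, 0.0571, 0.0253]
tcp_rot: [-0.075, 0.997, 0.0, -0.0]
contact_force: [0.6, 0.2, -1.7]
opening: 0.499
finger_force: 31.9
time: 6.8
eef_pos: [0.4797, 0.057, 0.0247]
tcp_rot: [-0.076, 0.997, -0.0, 0.0]
contact_force: [-0.6, -0.5, 1.6]
opening: 0.503
finger_force: 32.1
```

```bash
python3 -m jog '[[0.8,0,0,0.4,0,0,0],[0.8,0,0,0.4,0,0,0],[0.45,0,0,0.4,0,0,0],[0.42,0,0,0.4,0,0,0],[0.4,0,0,0.4,0,0,0],[0.35,0,0,0.4,0,0,0],[0.3,0,0,0.4,0,0,0],[0.25,0,0,0.4,0,0,0],[0.25,0,0,0.4,0,0,0],[0.25,0,0,0.4,0,0,0],[0.25,0,0,0.4,0,0,0]]' 20
```

```text
time: 7.9
eef_pos: [0.4794, 0.0572, 0.0239]
tcp_rot: [-0.076, 0.997, -0.0, -0.0]
contact_force: [0.2, 0.0, -0.3]
opening: 0.75
finger_force: 0.0
```

```bash
python3 -m jog '[[0.25,0,0,-40,0,0,0],[0.1,0,0,-80,0,0,0],[0,0,0,-110,0,0,0.15],[0,0,0,-110,0,0,0.3],[0,0,0,-110,0,0,0.45],[0,0,0,-110,0,0,0.6],[0,0,0,-110,0,0,0.75],[0,0,0,-110,0,0,0.9],[0,0,0,-110,0,0,1.05],[0,0,0,-110,0,0,1.2],[0,0,0,-110,0,0,1.35],[0,0,0,-110,0,0,1.5]]'
python3 -m jog '[[0,-40,0,-60,0,0,0.071],[0,-40,0,-60,0,0,0.071],[0,-40,0,-60,0,0,0.071],[0,-40,0,-60,0,0,0.071]]'
python3 - <<'E'
from h import *
s,c=snap('wrist','w5.png'); print(s['eef_pos'],s['tcp_rot'],s['qpos'])
E
```

```text
time: 9.1
eef_pos: [0.4792, 0.0572, 0.1339]
tcp_rot: [0.627, 0.779, -0.0, -0.0]
contact_force: [-0.1, 0.6, 0.1]
opening: 0.999
finger_force: 0.0
time: 9.5
eef_pos: [0.4879, 0.0182, 0.1936]
tcp_rot: [0.652, 0.758, 0.0, -0.0]
contact_force: [-1.3, -0.8, -0.4]
opening: 1.0
finger_force: 0.0
[0.48787131 0.018211   0.19355856] [ 6.51993109e-01  7.58224865e-01  6.93706690e-05 -1.90140762e-04] [-1.71017895e-01 -8.19978719e-02  2.07415661e+00  3.44397789e-04
  1.14968903e+00 -3.21534754e-01]
```

View pics/w5.png

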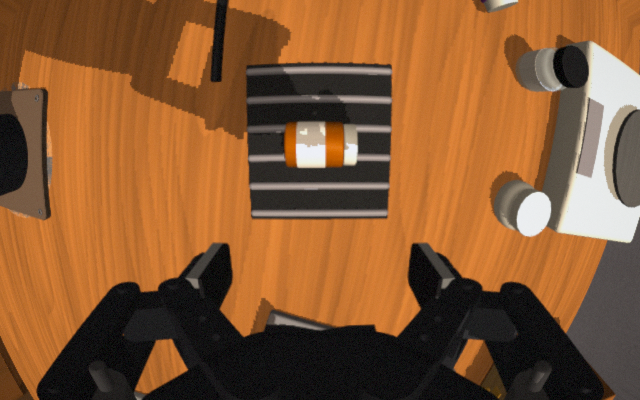

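The jar rests in the mat's middle groove at (285..358, 122..167), centred at (321,144) and parallel to the ribs, lid to the right. Now I compute the jar's position for the end grip.

Run:
```python
from h import *
s=get_state(); c=imaging.read_camera('wrist'); i=c['image']
hsv=cv2.cvtColor(i,cv2.COLOR_BGR2HSV)
w=(hsv[...,1]<60)&(hsv[...,2]>150); o=(hsv[...,1]>150)&(hsv[...,2]>60)
m=np.zeros_like(w);m[108:182,262:378]=(w|o)[108:182,262:378]
m=cv2.morphologyEx(m.astype(np.uint8),cv2.MORPH_OPEN,np.ones((5,5)))
n,l,st,ce=cv2.connectedComponentsWithStats(m); k=1+st[1:,4].argmax();print(st[k],ce[k]); 
x0,y0,w_,h_=st[k][:4]
P=[wpx2w(s,c,x0,y0+h_/2,.040),wpx2w(s,c,x0+w_-1,y0+h_/2,.040)];print(P, np.linalg.norm(P[0]-P[1]))
q=wpx2w(s,c,x0+w_/2,y0+h_/2,.0262);print(q)
R=Ro.from_quat(s['tcp_rot']).as_matrix();print('tooly yaw',np.degrees(np.arctan2(R[1,1],R[0,1])))
mid=(P[0]+P[1])/2
for a in(q,mid): print(togo(s,a-s['eef_pos']))
```

```text
[ 285  123   75   45 2946] [320.83910387 145.95078072]
[array([0.44896964, 0.05302704, 0.04      ]), array([0.51573372, 0.06332766, 0.04      ])] 0.06755402100764192
[0.48311592 0.05672167 0.0262    ]
tooly yaw 8.652805286024547
[ 38.1   2.1 166.4]
[ 39.7   1.5 152.6]
```

```bash
python3 -m jog '[[0,39,2,10,0,0,0],[0,39,2,60,0,0,0],[0,39,2,105,0,0,0],[0,39,2,140,0,0,0],[0,39,2,158,0,0,0],[0,39,2,168,0,0,0],[0,39,2,168,0,0,0],[0,39,2,168,0,0,0]]' 30
python3 -m jog '[[0.1,0,0,0,0,0,0],[0.15,0,0,0,0,0,0],[0.2,0,0,0,0,0,0],[0.25,0,0,0,0,0,0],[0.4,0,0,0,0,0,0],[0.6,0,0,0,0,0,0],[0.6,0,0,0,0,0,0],[0.6,0,0,0,0,0,0]]' 40
```

```text
time: 10.4
eef_pos: [0.4846, 0.0572, 0.0263]
tcp_rot: [0.652, 0.759, 0.0, 0.0]
contact_force: [0.6, 0.1, 0.4]
opening: 1.0
finger_force: 0.0
time: 11.2
eef_pos: [0.485, 0.057, 0.0269]
tcp_rot: [0.652, 0.758, 0.0, 0.0]
contact_force: [-1.7, 0.3, 6.0]
opening: 0.768
finger_force: 44.7
```

```bash
python3 -m jog '[[0.6,0,0,-10,0,0,0],[0.6,0,0,-40,0,0,0],[0.6,0,0,-80,0,0,0],[0.6,0,0,-120,0,0,0],[0.6,0,0,-150,0,0,0],[0.6,0,0,-150,0,0,0]]'
python3 -m jog '[[0.6,-30,1,-10,0,0,0],[0.6,-70,3,-20,0,0,0],[0.6,-115,5,-35,0,0,0],[0.6,-160,7,-50,0,0,0],[0.6,-205,8,-60,0,0,0],[0.6,-250,10,-70,0,0,0],[0.6,-295,12,-73,0,0,0],[0.6,-335,14,-73,0,0,0],[0.6,-370,15,-73,0,0,0],[0.6,-394,16,-73,0,0,0],[0.6,-394,16,-73,0,0,0],[0.6,-394,16,-73,0,0,0]]'
python3 - <<'E'
from h import *
s,c=snap('wrist','w6.png'); print(s['eef_pos'],s['tcp_rot'])
i=cv2.resize(c['image'],(800,500),interpolation=cv2.INTER_CUBIC);cv2.imwrite('pics/w6b.png',i)
E
```

```text
time: 11.8
eef_pos: [0.4872, 0.0568, 0.1812]
tcp_rot: [0.652, 0.758, 0.003, 0.004]
contact_force: [-0.2, -1.0, -1.6]
opening: 0.763
finger_force: 45.8
time: 13.0
eef_pos: [0.5585, -0.3297, 0.2461]
tcp_rot: [0.652, 0.758, 0.0, -0.002]
contact_force: [0.7, 0.6, -0.9]
opening: 0.765
finger_force: 45.6
[ 0.55845028 -0.32968631  0.2460903 ] [ 6.52131747e-01  7.58101997e-01  1.83251423e-04 -2.34785832e-03]
```

View pics/w6b.png

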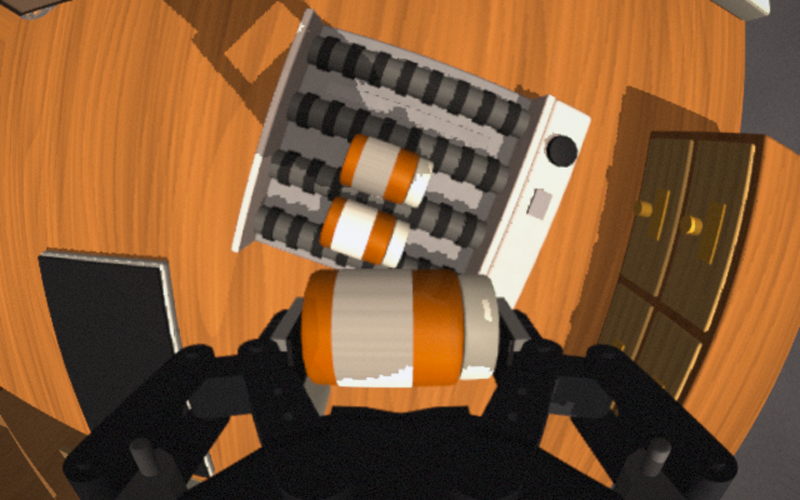

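The view shows the bed: rollers 3 and 2 run (306,45)–(530,120) and (290,105)–(510,178) in the 1.25× picture, with the free gap between them; bed jars at (385,170) and (365,232) sit in the other two gaps. The white left end plate runs (311,12)–(237,250). I rectify this image numerically to measure the gap's axis.

```bash
cat > bed.py <<'E'
from h import *
def f(s,c,u,v,z): return wpx2w(s,c,u/1.25,v/1.25,z)[:2]
def ortho(s,c,g,o,yaw,xs,ys,z):
    cy,sy=np.cos(yaw),np.sin(yaw); X,Y=np.meshgrid(xs,ys)
    W=np.stack([o[0]+cy*X-sy*Y,o[1]+sy*X+cy*Y,np.full_like(X,z)],-1).reshape(-1,3)
    M=np.linalg.inv(T(s)@np.array(c['tool_from_camera']));p=W@M[:3,:3].T+M[:3,3]
    h=np.hypot(p[:,0],p[:,1]);k=np.arctan2(h,p[:,2])/h
    return cv2.remap(g,(c['cx']+c['fx']*k*p[:,0]).reshape(X.shape).astype(np.float32),(c['cy']+c['fy']*k*p[:,1]).reshape(X.shape).astype(np.float32),cv2.INTER_LINEAR)
E
python3 - <<'E'
from bed import *
s=get_state(); c=imaging.read_camera('wrist')
r3=[f(s,c,306,45,.036),f(s,c,530,118,.036)];r2=[f(s,c,290,105,.036),f(s,c,510,178,.036)]
for r in(r3,r2): d=r[1]-r[0];print(r,np.linalg.norm(d),np.degrees(np.arctan2(d[1],d[0])))
l=[f(s,c,311,12,.058),f(s,c,238,250,.058)];d=l[0]-l[1];print('plate',l,np.linalg.norm(d),np.degrees(np.arctan2(-d[0],d[1])))
g0=(sum(r3)+sum(r2))/4;print('gap mid',g0)
g=cv2.cvtColor(c['image'],cv2.COLOR_BGR2GRAY).astype(np.float32)
d=r3[1]-r3[0]+r2[1]-r2[0];yaw=np.arctan2(d[1],d[0])
ys=np.arange(-.05,.05,.002);xs=np.arange(-.09,.0901,.001)
O=ortho(s,c,g,g0,yaw,xs,ys,.036)
print('yaw',yaw)
for y,row in zip(ys,O): print(int(round(y*1000)),[int(row[i:i+30].mean()) for i in range(0,180,30)],[int(row[i:i+30].min()) for i in range(0,180,30)])
E
```

```text
[array([ 0.45148445, -0.1833063 ]), array([ 0.65872688, -0.21759598])] 0.2100600159780106 -9.394864627541066
[array([ 0.44565265, -0.23961958]), array([ 0.64976822, -0.27504981])] 0.20716773082317436 -9.847242160600327
plate [array([ 0.45666357, -0.15830914]), array([ 0.41633068, -0.37280357])] 0.21825352955891328 -10.649375984568913
gap mid [ 0.55140805 -0.22889292]
yaw -0.16789169277928287
-50 [95, 98, 180, 128, 176, 148] [93, 91, 114, 99, 161, 78]
-48 [94, 97, 175, 123, 142, 96] [91, 88, 107, 93, 67, 33]
-46 [86, 87, 170, 115, 97, 58] [70, 53, 104, 87, 25, 27]
-44 [51, 66, 162, 109, 76, 54] [19, 13, 96, 81, 32, 33]
-42 [29, 48, 156, 99, 78, 60] [13, 18, 87, 69, 35, 34]
-40 [31, 48, 142, 84, 71, 65] [12, 18, 76, 61, 35, 39]
-38 [33, 47, 128, 64, 69, 68] [19, 23, 65, 45, 39, 38]
-36 [37, 44, 87, 60, 73, 71] [19, 23, 53, 25, 40, 38]
-34 [38, 44, 49, 61, 76, 73] [18, 22, 26, 23, 41, 41]
-32 [41, 45, 50, 65, 78, 74] [21, 20, 19, 22, 43, 39]
-30 [43, 49, 54, 68, 75, 70] [21, 23, 25, 22, 40, 38]
-28 [44, 50, 53, 67, 71, 65] [22, 23, 24, 24, 39, 40]
-26 [42, 47, 48, 63, 66, 63] [18, 21, 1
[... 1407 characters left out ...]
, 40, 42, 41]
26 [42, 55, 86, 85, 75, 70] [20, 21, 39, 41, 40, 38]
28 [44, 55, 81, 79, 71, 66] [21, 21, 40, 37, 38, 38]
30 [41, 58, 77, 74, 68, 62] [22, 19, 37, 36, 36, 35]
32 [39, 59, 72, 69, 60, 54] [20, 20, 36, 37, 32, 34]
34 [38, 57, 63, 60, 52, 48] [20, 23, 34, 32, 31, 26]
36 [36, 50, 59, 62, 63, 76] [21, 21, 29, 29, 27, 36]
38 [36, 60, 89, 105, 124, 142] [12, 28, 28, 53, 83, 90]
40 [59, 114, 143, 156, 162, 155] [23, 69, 112, 148, 154, 98]
42 [108, 154, 158, 160, 163, 155] [72, 145, 155, 156, 159, 99]
44 [124, 157, 159, 161, 160, 148] [90, 153, 157, 158, 151, 94]
46 [129, 155, 152, 145, 135, 120] [91, 152, 150, 140, 130, 76]
48 [126, 133, 126, 132, 140, 121] [89, 120, 121, 125, 128, 70]
```

```bash
python3 -m jog '[[0.6,40,3,0,0,0,0.12],[0.6,75,6,0,0,0,0.24],[0.6,96,8,0,0,0,0.341],[0.6,96,8,0,0,0,0.341],[0.6,96,8,30,0,0,0.341],[0.6,96,8,65,0,0,0.341],[0.6,96,8,95,0,0,0.341],[0.6,96,8,115,0,0,0.341],[0.6,96,8,121,0,0,0.341],[0.6,96,8,121,0,0,0.341],[0.6,96,8,121,0,0,0.341]]'
cat > chk.py <<'E'
from bed import *
s,c=snap('wrist','w7.png'); R=Ro.from_quat(s['tcp_rot']).as_matrix()
yaw=np.arctan2(R[1,1],R[0,1]); print(s['eef_pos'].round(4),'yaw',np.degrees(yaw).round(2),'z',R[:,2].round(4))
g=cv2.cvtColor(c['image'],cv2.COLOR_BGR2GRAY).astype(np.float32)
ys=np.arange(.006,.062,.002);xs=np.arange(-.09,.0901,.001)
O=ortho(s,c,g,s['eef_pos'],yaw,xs,ys,.036)
for y,row in zip(ys,O): print(int(round(y*1000)),[int(row[i:i+20].mean()) for i in range(0,180,20)])
m=c['image'][150:340,200:440];h=cv2.cvtColor(m,cv2.COLOR_BGR2HSV);o=(h[...,1]>170)&(h[...,0]<18)
print('amber rows',[ (int(200+x),int(150+np.where(o[:,x])[0].min()),int(150+np.where(o[:,x])[0].max())) for x in range(40,200,20) if o[:,x].any()], 'tcp px',ww2px(s,c,s['eef_pos']))
E
python3 chk.py
```

```text
time: 14.2
eef_pos: [0.5537, -0.2346, 0.1295]
tcp_rot: [0.771, 0.637, 0.0, 0.001]
contact_force: [0.0, -0.2, -2.3]
opening: 0.766
finger_force: 45.6
[ 0.5537 -0.2346  0.1295] yaw -10.85 z [ 0.0022 -0.0015 -1.    ]
6 [160, 165, 148, 154, 168, 169, 172, 171, 137]
8 [148, 142, 99, 103, 161, 169, 173, 170, 133]
10 [120, 131, 96, 96, 129, 168, 169, 166, 130]
12 [78, 85, 65, 66, 82, 115, 101, 80, 74]
14 [45, 39, 38, 42, 54, 66, 70, 57, 56]
16 [37, 35, 33, 34, 41, 41, 63, 56, 61]
18 [42, 40, 37, 38, 45, 46, 67, 63, 67]
20 [46, 44, 38, 39, 48, 49, 70, 65, 73]
22 [49, 45, 40, 41, 49, 50, 72, 66, 76]
24 [51, 48, 42, 43, 51, 53, 77, 74, 76]
26 [52, 49, 44, 45, 55, 57, 78, 75, 79]
28 [54, 51, 46, 47, 58, 59, 75, 70, 78]
30 [51, 48, 44, 44, 55, 55, 69, 67, 71]
32 [50, 47, 42, 43, 52, 53, 67, 64, 65]
34 [48, 44, 40, 41, 49, 49, 63, 58, 62]
36 [45, 40, 38, 38, 45, 46, 55, 51, 52]
38 [41, 36, 34, 35, 43, 43, 50, 44, 43]
40 [36, 31, 32, 32, 38, 38, 39, 35, 34]
42 [45, 36, 41, 49, 62, 67, 62, 47, 41]
44 [73, 69, 76, 82, 88, 90, 90, 86, 86]
46 [93, 94, 94, 94, 96, 97, 98, 97, 96]
48 [94, 95, 95, 96, 102, 100, 112, 114, 118]
50 [94, 95, 96, 99, 113, 133, 141, 146, 132]
52 [94, 95, 95, 101, 115, 167, 169, 170, 133]
54 [94, 94, 95, 119, 129, 169, 170, 170, 132]
56 [94, 95, 95, 152, 165, 169, 170, 170, 135]
58 [92, 93, 92, 146, 153, 152, 148, 149, 118]
60 [75, 74, 74, 92, 94, 94, 90, 89, 79]
amber rows [(240, 255, 273), (260, 216, 307), (280, 310, 324), (340, 217, 326), (360, 217, 307)] tcp px (np.float64(321.4180887148718), np.float64(263.17851764383045))
```

Roller 3 lies at tool x 12–43 mm (centre 27.7), flat across its length, so the gap is 0.7 mm and the jar about 0.6 mm from the TCP: aligned. Lowering.

```bash
python3 -m jog '[[0.6,0,0,20,0,0,0],[0.6,0,0,40,0,0,0],[0.6,0,0,52,0,0,0],[0.6,0,0,58,0,0,0],[0.6,0,0,61,0,0,0],[0.6,0,0,62.5,0,0,0],[0.6,0,0,62.5,0,0,0],[0.6,0,0,62.5,0,0,0],[0.6,0,0,62.5,0,0,0]]'; python3 chk.py | grep -E "^(\[|10|12|14|42|44|46|amber)"
```

```text
time: 15.15
eef_pos: [0.5532, -0.2342, 0.0661]
tcp_rot: [0.771, 0.637, 0.0, 0.001]
contact_force: [-0.3, 0.5, -1.8]
opening: 0.764
finger_force: 45.6
[ 0.5532 -0.2342  0.0661] yaw -10.89 z [ 9.e-04 -6.e-04 -1.e+00]
10 [105, 109, 84, 131, 117, 72, 153, 166, 121]
12 [63, 58, 50, 114, 102, 67, 100, 72, 75]
14 [42, 41, 37, 64, 63, 46, 45, 58, 68]
42 [49, 41, 49, 61, 78, 74, 68, 47, 38]
44 [85, 84, 90, 95, 102, 104, 108, 106, 104]
46 [106, 106, 106, 107, 108, 109, 110, 109, 106]
amber rows [(240, 253, 299), (260, 216, 331), (340, 216, 326), (360, 217, 307)] tcp px (np.float64(321.41926941188575), np.float64(263.1788983787755))
```

```bash
for i in 1 2; do :; done; python3 -m jog '[[0.6,0,0,0.7,0,0,0],[0.6,0,0,1.5,0,0,0],[0.6,0,0,1.5,0,0,0],[0.6,0,0,1.5,0,0,0]]'; python3 -m jog '[[0.6,0,0,0.7,0,0,0],[0.6,0,0,0.7,0,0,0],[0.6,0,0,0.7,0,0,0]]'
```

```text
time: 15.6
eef_pos: [0.5527, -0.234, 0.0638]
tcp_rot: [0.771, 0.637, -0.0, -0.0]
contact_force: [0.3, 1.3, -1.7]
opening: 0.763
finger_force: 45.6
time: 15.9
eef_pos: [0.5529, -0.2339, 0.0635]
tcp_rot: [0.771, 0.637, 0.0, -0.0]
contact_force: [-1.1, 1.5, 0.4]
opening: 0.765
finger_force: 46.0
```

```bash
python3 -m jog '[[0.6,0,0,0.4,0,0,0],[0.6,0,0,0.4,0,0,0],[0.6,0,0,0.4,0,0,0]]'
python3 - <<'E'
from h import *
s=get_state(); print(togo(s,s['contact_force']/1000), s['eef_pos'])
E
```

```text
time: 16.2
eef_pos: [0.5529, -0.2339, 0.0634]
tcp_rot: [0.771, 0.637, 0.0, -0.0]
contact_force: [-2.6, 2.1, 5.1]
opening: 0.766
finger_force: 46.4
[ 1.6 -3.  -5.1] [ 0.55292084 -0.23394094  0.06343235]
```

```bash
python3 -m jog '[[0.6,0,0,-0.2,0,0,0],[0.6,0,0,-0.2,0,0,0],[0.22,0,0,-0.2,0,0,0],[0.2,0,0,-0.2,0,0,0],[0.17,0,0,-0.2,0,0,0],[0.13,0,0,-0.2,0,0,0],[0.08,0,0,-0.2,0,0,0],[0.03,0,0,-0.2,0,0,0],[0,0,0,-0.2,0,0,0],[0,0,0,-0.2,0,0,0],[0,0,0,-0.2,0,0,0]]' 20
python3 chk.py | grep -E "^(\[|amber)"
```

```text
time: 17.3
eef_pos: [0.5528, -0.234, 0.063]
tcp_rot: [0.771, 0.637, -0.0, 0.0]
contact_force: [0.4, 0.4, 1.1]
opening: 1.001
finger_force: 0.0
[ 0.5528 -0.234   0.063 ] yaw -10.88 z [ 0.e+00 -1.e-04 -1.e+00]
amber rows [(240, 259, 265), (260, 216, 332), (340, 216, 326), (360, 217, 308)] tcp px (np.float64(321.41978747162085), np.float64(263.1796914719894))
```

```bash
python3 -m jog '[[0,0,0,-3,0,0,0],[0,0,0,-10,0,0,0],[0,0,0,-25,0,0,0],[0,0,0,-50,0,0,0],[0,0,0,-85,0,0,0],[0,0,0,-120,0,0,0],[0,-40,0,-150,0,0,0],[0,-80,0,-180,0,0,0],[0,-80,0,-180,0,0,0],[0,-80,0,-180,0,0,0],[0,-80,0,-180,0,0,0]]'
python3 - <<'E'
from bed import *
s,c=snap('wrist','w8.png'); o=np.array([.5528,-.234]); yaw=np.radians(-10.88)
print(s['contact_force'])
h=cv2.cvtColor(c['image'],cv2.COLOR_BGR2HSV); r=((h[...,1]>170)&(h[...,0]<18)&(h[...,2]>60)).astype(np.float32)
w=((h[...,1]<60)&(h[...,2]>120)).astype(np.float32)
xs=np.arange(-.06,.0601,.002);ys=np.arange(-.036,.0361,.003)
A=ortho(s,c,r,o,yaw,xs,ys,.0627);B=ortho(s,c,w,o,yaw,xs,ys,.0627)
for y,a,b in zip(ys[::-1],A[::-1],B[::-1]): print('%4d'%round(y*1000),''.join('o' if p>.5 else 'w' if q>.5 else '.' for p,q in zip(a,b)))
E
```

```text
time: 18.45
eef_pos: [0.5373, -0.3115, 0.2423]
tcp_rot: [0.771, 0.637, 0.0, -0.001]
contact_force: [-0.4, 0.5, -0.2]
opening: 1.002
finger_force: 0.0
[-0.43178891  0.47355259 -0.19217502]
  36 .............................................................
  33 .............................................................
  30 .............................................................
  27 .............................................................
  24 .............................................................
  21 .............ooooo.wwwwwwwwwwwww.ooooooo..w..................
  18 .............ooooo.wwwwwwwwwwwww.oooooooowwwwww..............
  15 .............ooooo.wwwwwwwwwwwww.oooooooo.wwwwww.............
  12 .....www.....ooooo.wwwwwwwwwwwww.oooooooowwwwwww.............
   9 wwwwwwww.....ooooo.wwwwwwwwwwwww.oooooooowwwwwwwwwwwwww....ww
   6 .wwwwww......ooooo.wwwwwwwwwwwww.oooooooowwwwwwwwwwwwwwwwwwww
   3 ..wwwwww.....ooooowwwwwwwwwwwwwwwoooooooowwwwwwwwwwwwwwwwwwww
   0 ...wwwww.....ooooowwwwwwwwwwwwwwwoooooooowwwwwwwwwwwwwwwwwwww
  -3 ...w.wwww....ooooowwwwwwwwwwwwwwwoooooooowwwwwwwwwwwwwwwwwwww
  -6 .............ooooowwwwwwwwwwwwww.oooooooowwwwwwwwwwwwwwwwwwww
  -9 .............ooooo.wwwwwwwwwwwww.oooooooowwwwwww.......wwww..
 -12 .............ooooo.wwwwwwwwwwwww.oooooooowwwwwww.............
 -15 .............ooooo.wwwwwwwwwwwww.oooooooowwwwww..............
 -18 .............ooooo.ww.wwwwwwwwww.ooooooo.wwwwww..............
 -21 ..............oooo.w.............oooooo......................
 -24 .............................................................
 -27 .............................................................
 -30 .............................................................
 -33 .............oooo.wwww.wwwwwwww.ooooooo......................
 -36 ............ooooo.wwwwwwwwwwwww.ooooooo.wwwww................
```

The jar lies level and centred in the free gap (within about 1 mm, parallel to the rollers), the neighbouring bed jar is in its place, and the gripper is clear. Handing in.

```bash
python3 -c "
from plant import workorder; print(workorder.sign_off())"
```

```text
the job is handed in; nothing more can be done
None
```

The amber jar was laid in the mat's middle groove and released, re-gripped by its lid and base, and set level in the free roller gap. My last wrist image shows it within about 1 mm of centre and the gripper clear, and the job is handed in at about 18.5 s; the hand-in gave no verdict.

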